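Light for the vise

ROBOT

A 7-joint arm with a two-finger parallel gripper is mounted at the origin on the work surface. World frame = base frame: x ahead of the robot, y to its left, z up, the work surface at z = 0. Lengths are in m, angles in rad, forces in N, time in s.
With the tool pointing down it reaches from about 0.35 to 0.9 m from the base axis. Payload 19.9 kg.
Tool frame: the origin (TCP) lies on the centre line of the jaws, within the pads' length; the fingertips stand 17 mm ahead of it and the grasp point (between the pads) lies 2 mm behind it; z points along the fingers, y is the line along which they close (so a half turn about z gives the same grasp; the last joint's range is limited). The gripper opens to 94 mm and grips with 3 to 60 N. Pads are 16 mm wide; open, the fingers measure 119 mm over their backs; the gripper's body (75 mm by 177 mm) begins 78 mm behind the grasp point.
Start: joints at [1.125, 0.417, -0.01, 1.614, 0.005, 1.111, -0.053], TCP at [0.246, -0.574, 0.222] pointing down, gripper open.
Joint ranges: [-2.81, 2.81], [-0.39, 2.02], [-1.27, 1.25], [0.06, 2.57], [-1.19, 4.33], [0.19, 2], [-2.82, 2.82]. Speed limits (rad/s): [1.89, 1.89, 2.39, 2.39, 3.01, 3.01, 3.01].

INTERFACE

Orientations are given as a rotation vector (axis times angle).
In Python, from workcell import telemetry, imaging, finish_job, finder gives the robot as it stands.
- The arm moves only by the shell command python3 -m jog 'ROWS' [FORCE]. ROWS is JSON, a list of rows, each a list of 3 entries, a list of its own where there are three numbers: the shift along the tool's x, y, z in m, then the turn about the tool's z in degrees, then the closure in counts, from 0 (fully open) to 255 (shut). A call has 1 to 8 rows; each row shifts and turns the commanded pose from where the row before left it, along the tool's axes as they then stand; what a row does not reach is not made up. A row lasts 1/10 s, in which the tool goes at most 50 mm and 8.59 degrees, less where a joint would pass 70% of its speed; a pose out of reach is approached as far as the arm can. A call with a gripper value outside its range is refused whole. The fingers move at their own pace and stop on an object; FORCE is the grip in N (left out, the last holds). Time passes only in rows, so rows that do not move let the fingers close. It gives the time, the measured TCP pose, the force, the opening and the grip force at its end, in the units of the state.
- telemetry.get_state(): the state, without advancing time (a new reading comes with each control period).
- imaging.snapshot(name): name is "scene" or "side" or "wrist"; returns the picture (420x560x3 uint8, red, green, blue); there is no depth.
- imaging.camera_info(name): a dict with "fx", "fy", "cx", "cy" (pixels), "origin" and "rotation" of the camera in the world. Camera axes: x right, y down, z forward; pixel columns grow to the right and rows downward; lengths in m; the calibration is good to about 2 mm. A picture is of the moment at which its call begins: read the wrist's pose just before it. camera_info takes no time and is no camera call; for the wrist camera it gives the pose at the moment of the call.
- finish_job(): hands the job in; it is judged then, once.
Trained networks look in the newest picture that a camera, given by its name, has taken for a name from the list of things; names that differ only in an ending like _2 or _b are one class to them, and where a whole thing is asked for, a point or a joint stands for the part that bears it (a point fixed in the world has none). Each returns a list of dicts, best first, with "confidence" (0 to 1); they miss things now and then, are a little off and sometimes report something else, mostly with a low value. They report only what shows in the picture. A call takes as long as a camera call.
- finder.recognise(camera, name): "point" ([column, row] as shares, 0 to 1, of the picture: columns of its width, rows of its height, amid what is visible of it).
- finder.place_of(camera, name): "point" ([column, row] as shares, 0 to 1, of the picture: columns of its width, rows of its height: a listed point, or the origin of a listed thing).
The state is a dict: "t": time; "joint_positions": joint angles; "qvel": joint speeds; "joint_torque": joint torques, N m; "eef_pos": TCP position; "tool_rot": TCP orientation; "force": force on the tool from outside, world axes, zero at the start; "wrist_torque": the same for the moment, N m; "finger_gap": finger opening in m; "gripper_force": force on a finger pad.
Only numpy, scipy, OpenCV 4.12 (cv2) and the standard library are available. Lean on these libraries where they do the work, as an engineer would, in place of code of your own. Each camera call takes 0.05 s, during which the arm holds its last target. There are 200 camera calls.

TASK

Make room for the handlamp: lift the thin-walled aluminium cup off the rubber mat and stand it in the empty half of the parts tray; it dents easily, so never squeeze it with more than about 12 N a finger nor bump it down. Then lift the handlamp off its raised dock by its top handle and set it down softly in the middle of the mat, upright, its lens facing the vise jaws. Keep both upright all the way, and leave the bottle, the can, the pipe and the carton standing where they are.

Things in the scene. Friction and masses are not known exactly. Their poses are not given: they have to be found in the camera images.
- cup: thin-walled open aluminium cup, a plain cylinder 60 mm in outer diameter and 90 mm tall, wall 3 mm, 0.1 to 0.21 kg, standing mouth up on the mat. Origin: centre of its underside; z up along its axis. It is spoilt if the two fingers' contact forces on it together pass 36 N (18 N each), or if it meets the mat or tray with more than 40 N; 7 N a finger carries it.
- mat: flat black rubber mat, 160 (x) x 150 (y) mm, 6 mm thick, fixed to the bench. Origin: centre of its underside, at bench height. Of the bottle, can and pipe, one stands on its +x side and one on its -x side, about 125 mm from its centre, in any order, and the third beyond the tray's +x side; the cup stands within 40 mm of its centre.
- tray: open aluminium parts tray fixed to the bench, 150 (x) x 210 (y) mm, walls 30 mm high, 5 mm thick, floor 5 mm. A like wall along x at y = 0 splits it: the +y half holds three short lying steel bars 24 mm thick, the -y half is empty, inside 140 (x) x 97 (y) mm. Origin: centre of the underside.
- tray_free (a point): centre of the inner floor of the tray's empty half, on the floor surface (5 mm above the bench); axes parallel to the tray's.
- dock: grey charging dock fixed to the bench, a block 130 (x) x 100 (y) x 60 mm high; the lamp starts on its top, axes alike, between lips 8 mm high on both y sides and the -x end, with 3 to 9 mm play, so lift it straight up by over 8 mm. Origin: centre of the underside.
- lamp: battery handlamp, 0.45 to 0.8 kg: grey plastic box 104 (x) x 74 (y) x 85 mm high; on its +x face a round black bezel with the glass lens (72 mm wide, centred 45 mm up, reaching x = +68 mm); black handle on top. Origin: centre of the box's underside; x is the way the lens looks, z up. Breaks if bumped on the mat with over 50 N.
- lamp_handle (a point): middle of the lamp's handle bar, 143 mm above the lamp's underside. The bar is straight along the lamp's x, 104 mm long, 20 mm wide (y), 18 mm high, on two posts at x = +-42 mm; under it is a free gap 49 mm high and 68 mm long. The lamp balances near under its middle. Pinch it across its width.
- vise_jaws (a point): point between the two steel jaws, at their ends nearest the robot, 150 mm above the bench, of the red bench vise bolted down beyond the work (base 140 x 170 mm, 160 mm high, 310 mm long with its screw, across the bench; fixed). The lens must face this point.
- bottle: bystander: upright closed grey plastic bottle with a black cap, 60 mm in diameter, 170 mm tall, loose. Origin: centre of the underside.
- can: bystander: upright closed tin can, 70 mm in diameter, 100 mm tall, loose. Origin: centre of the underside.
- pipe: bystander: dark steel pipe offcut standing on end, open, 54 mm in outer diameter, 150 mm tall, loose. Origin: centre of the underside.
- carton: bystander: closed cardboard carton 80 (x) x 110 (y) x 100 mm high, loose, about 0.14 m from the dock's centre on the dock's +x side. Origin: centre of the underside.

How it is judged:
By the outcome, as a careful person would: the job done as asked, in the order asked, and still so for the second after the job is handed in, with the robot touching nothing.
It also fails if it takes over 72 s, if anything falls off the work surface, if the arm or the gripper's body presses on something with over 40 N, if the wrist force passes 120 N, or if a joint passes its speed limit or range.

## Working session

There is one attempt and no reset: what is moved stays moved. The work goes in short steps, Python scripts to look and compute and a shell command to move; the robot and the scene stay as the last step left them, time stands still between calls to the robot, and variables do not carry over. Pictures are saved under pics/ and viewed, at most 10 in all, crops included, and the job is handed in when it is done.

```bash
mkdir -p pics; cat > h.py <<'E'
import numpy as np, cv2
from workcell import telemetry, imaging, finder
from scipy.spatial.transform import Rotation as R
def ray(cam,p):
    i=imaging.camera_info(cam); u=p[0]*560; v=p[1]*420
    d=np.array([(u-i["cx"])/i["fx"],(v-i["cy"])/i["fy"],1.0])
    return np.array(i["origin"],float), np.array(i["rotation"],float).reshape(3,3)@d
def onz(cam,p,z):
    o,d=ray(cam,p); return o+d*(z-o[2])/d[2]
def tri(rs):
    A=0;b=0
    for o,d in rs:
        d=d/np.linalg.norm(d);P=np.eye(3)-np.outer(d,d);A=A+P;b=b+P@o
    return np.linalg.solve(A,b)
def proj(cam,X):
    i=imaging.camera_info(cam);q=np.array(i["rotation"],float).reshape(3,3).T@(np.array(X)-np.array(i["origin"]))
    return i["fx"]*q[0]/q[2]+i["cx"], i["fy"]*q[1]/q[2]+i["cy"]
def save(cam,name):
    im=imaging.snapshot(cam); cv2.imwrite("pics/"+name+".png",im[:,:,::-1]); return im
E
python3 - <<'E'
from h import *
for c in("scene","side","wrist"):
    i=imaging.camera_info(c);print(c,np.round(i["origin"],3),np.round(np.array(i["rotation"]).reshape(3,3)[:,2],2),i["fx"])
s=save("scene","s0");save("side","d0")
cv2.imwrite("pics/both.png",cv2.resize(np.vstack([s,cv2.imread("pics/d0.png")[:,:,::-1]]),(400*2,600))[:,:,::-1]) if 0 else None
Z=dict(cup=.006,mat=0,tray=0,tray_free=.005,dock=0,lamp=.06,lamp_handle=.203,vise_jaws=.15,bottle=0,can=0,pipe=0,carton=0)
for n,z in Z.items():
    r={}
    for c in("scene","side"):
        f=finder.place_of(c,n)
        if f: r[c]=f[0];print(n,c,round(f[0]["confidence"],2),np.round(np.array(f[0]["point"])*[560,420]),np.round(onz(c,f[0]["point"],z),3))
    if len(r)==2: print("   tri",np.round(tri([ray(c,r[c]["point"]) for c in r]),3))
print(telemetry.get_state())
E
```

```text
Traceback (most recent call last):
ValueError: cannot reshape array of size 3 into shape (3,3)
```

Rotation is a rotation vector.

```bash
sed -i 's/np.array(i\["rotation"\],float).reshape(3,3)/R.from_rotvec(i["rotation"]).as_matrix()/' h.py
python3 - <<'E'
from h import *
for c in("scene","side","wrist"):
    i=imaging.camera_info(c);print(c,np.round(i["origin"],3),np.round(R.from_rotvec(i["rotation"]).as_matrix()[:,2],2),i["fx"])
save("scene","s0");save("side","d0")
Z=dict(cup=.006,mat=0,tray=0,tray_free=.005,dock=0,lamp=.06,lamp_handle=.203,vise_jaws=.15,bottle=0,can=0,pipe=0,carton=0)
for n,z in Z.items():
    r={}
    for c in("scene","side"):
        f=finder.place_of(c,n)
        if f: r[c]=f[0];print(n,c,round(f[0]["confidence"],2),np.round(np.array(f[0]["point"])*[560,420]),np.round(onz(c,f[0]["point"],z),3))
    if len(r)==2: print("   tri",np.round(tri([ray(c,r[c]["point"]) for c in r]),3))
print(telemetry.get_state())
E
```

```text
scene [1.008 0.547 0.966] [-0.4  -0.51 -0.76] 381.3328580935626
side [0.285 1.111 0.787] [ 0.24 -0.83 -0.5 ] 496.04167178216346
wrist [ 0.308 -0.548  0.384] [-0.21 -0.09 -0.97] 364.5861897379004
cup scene 0.74 [232. 171.] [ 0.504 -0.371  0.006]
cup side 0.81 [331. 193.] [ 0.49  -0.355  0.006]
   tri [ 0.495 -0.388 -0.012]
mat scene 0.79 [243. 171.] [ 0.47  -0.348  0.   ]
mat side 0.73 [337. 192.] [ 0.472 -0.379  0.   ]
   tri [ 0.471 -0.344  0.012]
tray scene 0.86 [380. 310.] [0.478 0.339 0.   ]
tray side 0.58 [287. 339.] [0.473 0.331 0.   ]
   tri [0.475 0.336 0.001]
tray_free scene 0.86 [368. 296.] [0.475 0.291 0.005]
tray_free side 0.83 [285. 324.] [0.488 0.294 0.005]
   tri [0.484 0.296 0.013]
dock scene 0.84 [288. 239.] [ 0.529 -0.005  0.   ]
dock side 0.96 [297. 252.] [0.526 0.004 0.   ]
   tri [ 0.527 -0.007 -0.006]
lamp scene 0.82 [290. 229.] [0.532 0.003 0.06 ]
lamp side 0.75 [293. 232.] [ 0.538 -0.004  0.06 ]
   tri [0.536 0.007 0.067]
lamp_handle scene 0.78 [287. 196.] [ 0.542 -0.007  0.203]
lamp_handle side 0.86 [296. 185.] [ 0.532 -0.006  0.203]
   tri [ 0.535 -0.014  0.
[... 706 characters left out ...]
.1244824 ,  0.41737446, -0.01032157,  1.61359421,  0.00470622,
        1.11067818, -0.05298482]), 'qvel': array([ 3.50946241e-04,  5.52297334e-06, -2.27467648e-03, -2.26628882e-04,
       -8.17353949e-04,  5.73111716e-04,  1.26149776e-03]), 'joint_torque': array([ 4.74988756e-04, -8.51018643e+01,  6.38839938e-01, -4.26286340e+01,
       -4.85442183e-02,  1.36378733e-02, -1.30864305e-05]), 'eef_pos': array([ 0.24616474, -0.57447161,  0.22244338]), 'tool_rot': array([-3.07742547e+00, -6.31605734e-01,  6.18002571e-05]), 'force': array([-0.12137649, -0.5506481 ,  1.27742698]), 'wrist_torque': array([ 0.04744734,  0.02667882, -0.01528893]), 'gripper_force': 0.0, 'finger_gap': 0.09350965453221179}
```

View pics/s0.png

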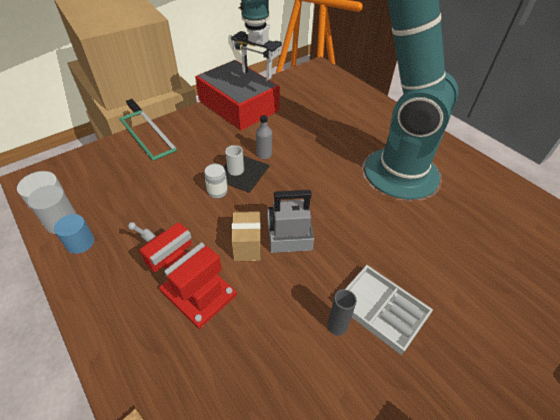

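View pics/d0.png

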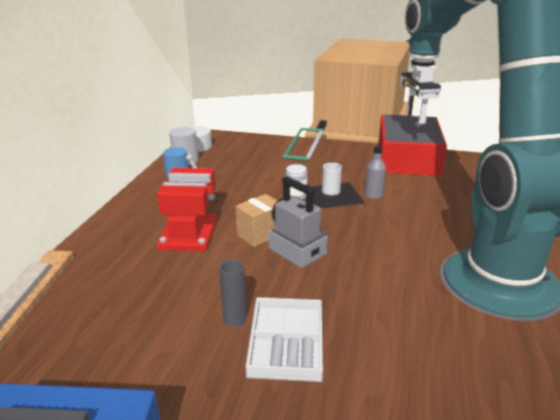

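The pictures agree with the finder. In the scene view the cup on its mat is at (235,160), between bottle (264,140) and can (216,180). The lamp on its dock is at (292,215) with the carton at (246,237). The tray is at (388,308), bars in the far half, with the pipe at (342,312). I'll go above the cup.

```bash
python3 -m jog '[[[0.044,-0.013,-0.005],0,0],[[0.045,-0.0135,-0.005],0,0],[[0.045,-0.0135,-0.005],0,0],[[0.045,-0.0135,-0.005],0,0],[[0.045,-0.0135,-0.005],0,0],[[0.045,-0.0135,-0.005],0,0],[[0.045,-0.0135,-0.005],0,0],[[0,0,0],0,0]]' 7
cat >> h.py <<'E'
def look(cam,d):
    im=imaging.snapshot(cam)
    for n,z in d.items():
        for f in finder.place_of(cam,n)[:1]:
            print(n,cam,round(f["confidence"],2),np.round(np.array(f["point"])*[560,420]),np.round(onz(cam,f["point"],z),3))
    return im
def tool():
    s=telemetry.get_state();M=R.from_rotvec(s["tool_rot"]).as_matrix();print("t",s["t"],"p",np.round(s["eef_pos"],4),"yaw x",round(np.degrees(np.arctan2(M[1,0],M[0,0])),2),"zt",np.round(M[:,2],3),"F",np.round(s["force"],1),"gap",round(s["finger_gap"],4),"gf",s["gripper_force"]);return np.array(s["eef_pos"]),M
def go(X):
    p,M=tool();print("tool shift",np.round(M.T@(np.array(X)-p),4))
E
python3 - <<'E'
from h import *
tool()
im=look("wrist",dict(cup=.006,mat=0,bottle=0,can=0))
cv2.imwrite("pics/w1.png",im[:,:,::-1])
E
```

```text
t: 2.1
eef_pos: [0.5029, -0.3588, 0.258]
tool_rot: [-3.074, -0.644, -0.004]
force: [-0.1, -0.4, -0.9]
finger_gap: 0.0938
gripper_force: 0.0
t 2.1 p [ 0.5029 -0.3588  0.258 ] yaw x 23.67 zt [ 0.002  0.002 -1.   ] F [-0.1 -0.4 -0.9] gap 0.0938 gf 0.0
cup wrist 0.97 [280. 199.] [ 0.483 -0.375  0.006]
bottle wrist 0.58 [249. 303.] [ 0.342 -0.395  0.   ]
can wrist 0.8 [278.  88.] [ 0.593 -0.327  0.   ]
```

View pics/w1.png

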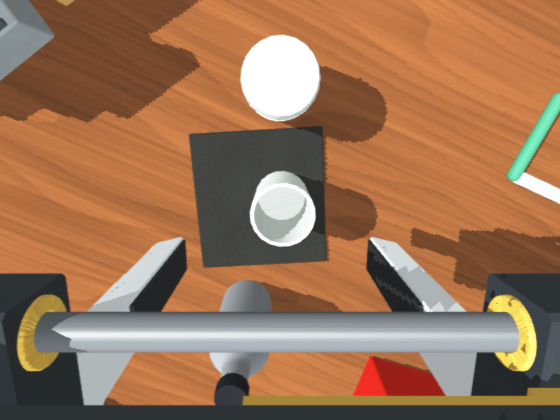

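The wrist view shows the cup rim centred near (282,215) and its base near (281,187). The mat corners are at (190,134), (322,127), (327,261) and (204,267). I'll compute the positions from those.

```bash
python3 - <<'E'
from h import *
s=lambda u,v:(u/560,v/420)
print("rim",onz("wrist",s(282.5,212),.096),"base", onz("wrist",s(280.5,198),.006))
C=np.array([onz("wrist",s(*c),.006) for c in((190,134),(322,127),(327,261),(204,267))]);print(np.round(C,3),C.mean(0))
for a,b in((0,3),(1,2)): d=C[a]-C[b];print(np.linalg.norm(d),np.degrees(np.arctan2(d[1],d[0])))
for a,b in((0,1),(3,2)): d=C[a]-C[b];print(np.linalg.norm(d),np.degrees(np.arctan2(d[1],d[0]))-90)
p,M=tool();print(M)
# circle of rim projected with a guess
for X in([.487,-.374,.096],[.487,-.374,.006]):print(proj("wrist",X))
E
```

```text
rim [ 0.48780478 -0.37584979  0.096     ] base [ 0.48253886 -0.37726775  0.006     ]
[[ 0.51  -0.256  0.006]
 [ 0.574 -0.388  0.006]
 [ 0.433 -0.459  0.006]
 [ 0.368 -0.326  0.006]] [ 0.47127754 -0.3572987   0.006     ]
0.1579914131978322 26.10169786650514
0.15800016407347756 26.936064385433227
0.14659390015101373 26.050000739519632
0.1488946793854107 26.05387879911541
t 2.35 p [ 0.4968 -0.3654  0.2573] yaw x 23.09 zt [-0.001 -0.    -1.   ] F [-0.  -0.7  0.2] gap 0.0939 gf 0.0
[[ 9.19864232e-01  3.92236532e-01 -5.45185240e-04]
 [ 3.92236500e-01 -9.19864392e-01 -1.68686103e-04]
 [-5.67661341e-04 -5.86732379e-05 -9.99999837e-01]]
(np.float64(280.2911206194268), np.float64(212.01614760376404))
(np.float64(279.42295320112146), np.float64(193.4239361965039))
```

That picture was taken while the arm was still settling, so I'll look again now that it is at rest.

```bash
python3 - <<'E'
from h import *
tool()
im=look("wrist",dict(cup=.006,mat=0,bottle=0,can=0)); tool()
d=(im.max(2)<75).astype(np.uint8)
n,l,st,ce=cv2.connectedComponentsWithStats(d)
k=l[170,225];print(st[k]) 
m=(l==k).astype(np.uint8);c=max(cv2.findContours(m,0,2)[0],key=cv2.contourArea)
h=cv2.convexHull(c);a=cv2.approxPolyDP(h,8,True)[:,0];print(a)
C=np.array([onz("wrist",((q[0]+.5)/560,(q[1]+.5)/420),.006) for q in a]);print(np.round(C,3),C.mean(0))
w=((im.min(2)>150)).astype(np.uint8);w[:125]=0;w[262:]=0;w[:,:225]=0;w[:,340:]=0
c=max(cv2.findContours(w,0,2)[0],key=cv2.contourArea);x,y,ww,hh=cv2.boundingRect(c);print("cup box",x,y,ww,hh)
print("rim",onz("wrist",((x+ww/2)/560,(y+hh-ww/2)/420),.096))
cv2.imwrite("pics/w2.png",im[:,:,::-1])
E
```

```text
t 2.35 p [ 0.4968 -0.3654  0.2573] yaw x 23.09 zt [-0.001 -0.    -1.   ] F [-0.  -0.7  0.2] gap 0.0939 gf 0.0
cup wrist 0.68 [277. 189.] [ 0.491 -0.369  0.006]
mat wrist 0.93 [259. 191.] [ 0.479 -0.351  0.   ]
bottle wrist 0.74 [246. 295.] [ 0.35  -0.386  0.   ]
can wrist 0.65 [276.  79.] [ 0.601 -0.32   0.   ]
t 2.6 p [ 0.4973 -0.3649  0.2574] yaw x 23.13 zt [-0. -0. -1.] F [-0.1  0.1 -0.1] gap 0.0939 gf 0.0
[  186   117   138   143 13065]
[[317 117]
 [323 251]
 [202 259]
 [186 127]]
[[ 0.582 -0.378  0.006]
 [ 0.443 -0.45   0.006]
 [ 0.377 -0.32   0.006]
 [ 0.515 -0.25   0.006]] [ 0.47940218 -0.34953336  0.006     ]
cup box 245 163 67 75
rim [ 0.49339058 -0.36917802  0.096     ]
```

```bash
python3 -m jog '[[[-0.005,0.002,0.035],0,0],[[0,0,0.045],0,0],[[0,0,0.045],0,0],[[0,0,0.04],0,0],[[0,0,0.02],0,40],[[0,0,0.006],0,60],[[0,0,0],0,75],[[0,0,0],0,80]]' 7; python3 -m jog '[[[0,0,0],0,85],[[0,0,0],0,90],[[0,0,0],0,95],[[0,0,0],0,100],[[0,0,0],0,105],[[0,0,0],0,110]]' 7; python3 -c "from h import *;tool()"
```

```text
t: 3.4
eef_pos: [0.4945, -0.3687, 0.0678]
tool_rot: [3.076, 0.631, 0.002]
force: [1.2, -0.7, 0.8]
finger_gap: 0.066
gripper_force: 0.0
t: 4.0
eef_pos: [0.4945, -0.3687, 0.0675]
tool_rot: [3.076, 0.631, 0.002]
force: [-0.8, -0.1, 8.7]
finger_gap: 0.0608
gripper_force: 7.0
t 4.0 p [ 0.4945 -0.3687  0.0675] yaw x 23.19 zt [ 0.001 -0.001 -1.   ] F [-0.8 -0.1  8.7] gap 0.0608 gf 7.00313919223845
```

```bash
python3 -m jog '[[[0,0,-0.004],0,115],[[0,0,-0.01],0,115],[[0,0,-0.025],0,115],[[0,0,-0.04],0,115],[[0,0,-0.045],0,115],[[0,0,-0.045],0,115],[[0,0,-0.045],0,115],[[0,0,-0.03],0,115]]' 8; python3 -m jog '[[[0.004,-0.009,0],0,115],[[0.008,-0.019,0],0,115],[[0.012,-0.030,0],0,115],[[0.015,-0.037,0],0,115],[[0.015,-0.037,0],0,115],[[0.015,-0.037,0],0,115],[[0.015,-0.037,0],0,115],[[0.015,-0.037,0],0,115]]';  python3 -m jog '[[[0.015,-0.037,0],0,115],[[0.015,-0.037,0],0,115],[[0.015,-0.037,0],0,115],[[0.015,-0.037,0],0,115],[[0.015,-0.037,0],0,115],[[0.015,-0.037,0],0,115],[[0.015,-0.037,0],0,115],[[0,0,0],0,115]]'; python3 -c "
from h import *
go([.482,.293,.25]);im=look('wrist',dict(tray_free=.005,tray=0,pipe=0))
cv2.imwrite('pics/w3.png',im[:,:,::-1]);tool()"
```

```text
t: 4.8
eef_pos: [0.4941, -0.3682, 0.3147]
tool_rot: [3.075, 0.631, 0.003]
force: [0.9, -0.9, -1.8]
finger_gap: 0.0604
gripper_force: 8.0
t: 5.6
eef_pos: [0.4883, -0.1039, 0.3101]
tool_rot: [-3.077, -0.632, 0.001]
force: [0.9, 1.2, -1.0]
finger_gap: 0.061
gripper_force: 8.0
t: 6.4
eef_pos: [0.4819, 0.1787, 0.3101]
tool_rot: [-3.074, -0.642, 0.001]
force: [-0.7, -0.6, -2.2]
finger_gap: 0.0607
gripper_force: 8.0
t 6.4 p [0.4819 0.1787 0.3101] yaw x 23.59 zt [-0.001  0.001 -1.   ] F [-0.7 -0.6 -2.2] gap 0.0607 gf 8.00004790071398
tool shift [ 0.0458 -0.1046  0.0603]
tray_free wrist 0.91 [198. 137.] [0.489 0.284 0.005]
tray wrist 0.95 [157. 131.] [0.476 0.334 0.   ]
pipe wrist 0.83 [224.  45.] [ 0.604  0.292 -0.   ]
t 6.6 p [0.4835 0.1727 0.3101] yaw x 23.15 zt [-0.001 -0.001 -1.   ] F [-0.   0.5 -1.8] gap 0.0607 gf 7.9995983792468905
```

View pics/w3.png

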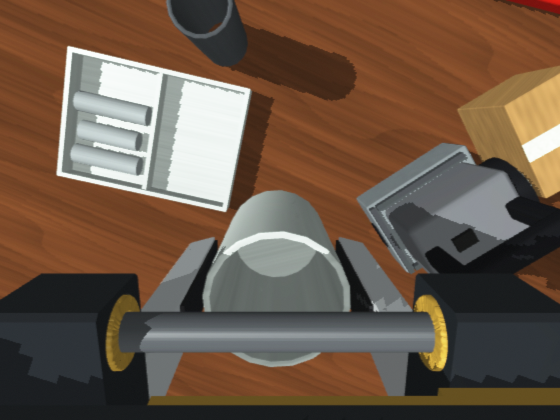

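The wrist view shows the tray's empty half centred at about (198,140), which matches the finder, and the bars in the other half. The cup is held straight. I'll move above that half and start down.

```bash
python3 -m jog '[[[0.006,-0.0145,0],0,115],[[0.012,-0.028,0],0,115],[[0.012,-0.028,0.02],0,115],[[0.010,-0.024,0.03],0,115],[[0.006,-0.014,0.03],0,115],[[0,0,0.03],0,115],[[0,0,0.02],0,115],[[0,0,0.01],0,115]]'; python3 -m jog '[[[0,0,0],0,115],[[0,0,0],0,115]]'; python3 -c "
from h import *
im=look('wrist',dict(tray_free=.005,tray=0,pipe=0))
cv2.imwrite('pics/w4.png',im[:,:,::-1]);s=save('scene','s4');go([.484,.291,.0665])
for X in ([.484,.291,.005],[.475,.335,0]):print(proj('wrist',X))
"
```

```text
t: 7.4
eef_pos: [0.483, 0.2899, 0.1686]
tool_rot: [3.077, 0.629, -0.004]
force: [-0.5, -0.7, -1.7]
finger_gap: 0.0606
gripper_force: 8.0
t: 7.6
eef_pos: [0.4838, 0.2912, 0.1714]
tool_rot: [-3.078, -0.63, -0.001]
force: [-0.1, 0.2, -0.8]
finger_gap: 0.0607
gripper_force: 8.0
tray_free wrist 0.97 [278. 199.] [0.484 0.289 0.005]
tray wrist 0.84 [222. 188.] [0.472 0.341 0.   ]
pipe wrist 0.66 [320.  68.] [0.603 0.301 0.   ]
t 7.85 p [0.4836 0.2915 0.1712] yaw x 23.18 zt [ 0.001  0.    -1.   ] F [-0.2  0.5 -1.1] gap 0.0607 gf 7.999716284684837
tool shift [0.     0.0006 0.1047]
(np.float64(276.4956437659495), np.float64(197.7922604131179))
(np.float64(228.99361038564047), np.float64(187.15007303796187))
```

View pics/w4.png

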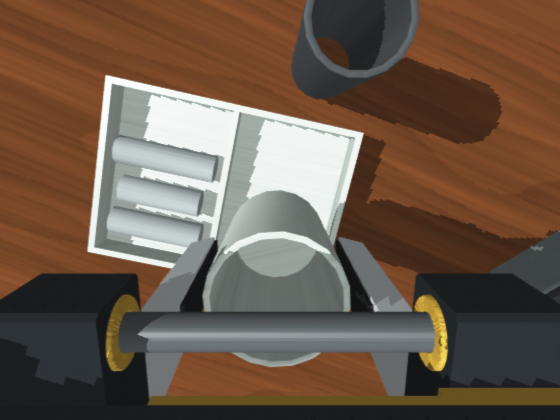

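The tray's empty half lies directly below the cup: its centre projects to (277,198), under the cup. I'll lower and ease in.

```bash
python3 -m jog '[[[0,0,0.015],0,115],[[0,0,0.02],0,115],[[0,0,0.02],0,115],[[0,0,0.015],0,115],[[0,0,0.01],0,115],[[0,0,0.008],0,115],[[0,0,0.005],0,115],[[0,0,0],0,115]]'; python3 -m jog '[[[0,0,0.003],0,115],[[0,0,0.002],0,115],[[0,0,0.002],0,115],[[0,0,0.001],0,115],[[0,0,0.001],0,115],[[0,0,0.0],0,115]]'
```

```text
t: 8.65
eef_pos: [0.4832, 0.2914, 0.0771]
tool_rot: [3.077, 0.632, -0.001]
force: [0.2, -0.2, -0.7]
finger_gap: 0.0606
gripper_force: 8.0
t: 9.25
eef_pos: [0.4833, 0.2914, 0.0684]
tool_rot: [-3.077, -0.631, 0.0]
force: [0.5, -0.1, -1.7]
finger_gap: 0.0606
gripper_force: 8.0
```

```bash
python3 -m jog '[[[0,0,0.001],0,115],[[0,0,0.0005],0,115],[[0,0,0.0005],0,115],[[0,0,0],0,115]]'; python3 -m jog '[[[0,0,0.0005],0,115],[[0,0,0.0005],0,115],[[0,0,0],0,115]]'
```

```text
t: 9.65
eef_pos: [0.4833, 0.2915, 0.0666]
tool_rot: [-3.077, -0.632, -0.0]
force: [-0.5, -0.6, 0.2]
finger_gap: 0.0607
gripper_force: 8.0
t: 9.95
eef_pos: [0.4835, 0.2916, 0.066]
tool_rot: [-3.077, -0.632, -0.001]
force: [-2.6, -2.9, 10.1]
finger_gap: 0.0608
gripper_force: 8.0
```

```bash
python3 -m jog '[[[0,0,0],0,80],[[0,0,0],0,60],[[0,0,0],0,40],[[0,0,-0.01],0,20],[[0,0,-0.03],0,0],[[0,0,-0.04],0,0],[[0,0,-0.045],0,0],[[0,0,-0.045],0,0]]'; python3 -m jog '[[[0,0,-0.045],0,0],[[0,0,-0.03],0,0],[[-0.01,0.02,0],0,0],[[-0.01,0.045,0],5,0],[[-0.008,0.045,0],5,0],[[-0.005,0.045,0],5,0],[[0,0.02,0],5,0],[[0,0,0],0,0]]'; python3 -c "
from h import *
tool();im=look('wrist',dict(cup=.005,lamp_handle=.203,lamp=.06,dock=0,carton=0))
cv2.imwrite('pics/w5.png',im[:,:,::-1]);tool()
look('scene',dict(cup=.005,lamp_handle=.203,lamp=.06,dock=0))
"
```

```text
t: 10.75
eef_pos: [0.4828, 0.2914, 0.2379]
tool_rot: [-3.077, -0.632, 0.0]
force: [0.7, 0.7, 0.4]
finger_gap: 0.0943
gripper_force: 0.0
t: 11.55
eef_pos: [0.5056, 0.1107, 0.3112]
tool_rot: [3.14, 0.076, 0.001]
force: [-0.0, 0.2, 0.3]
finger_gap: 0.0941
gripper_force: 0.0
t 11.55 p [0.5056 0.1107 0.3112] yaw x 2.78 zt [ 0.001 -0.001 -1.   ] F [-0.   0.2  0.3] gap 0.0941 gf 0.0
cup wrist 0.98 [139. 193.] [0.473 0.292 0.005]
lamp_handle wrist 0.74 [427. 193.] [0.527 0.002 0.203]
lamp wrist 0.7 [376. 173.] [0.523 0.002 0.06 ]
carton wrist 0.73 [422.  66.] [ 0.649 -0.055  0.   ]
t 11.85 p [0.505  0.1149 0.3106] yaw x 3.34 zt [-0.  0. -1.] F [ 0.5  0.6 -0.8] gap 0.0941 gf 0.0
cup scene 0.59 [369. 299.] [0.48  0.299 0.005]
lamp_handle scene 0.62 [289. 194.] [ 0.531 -0.009  0.203]
lamp scene 0.83 [292. 229.] [0.525 0.008 0.06 ]
dock scene 0.86 [291. 238.] [ 0.518 -0.003  0.   ]
```

View pics/w5.png

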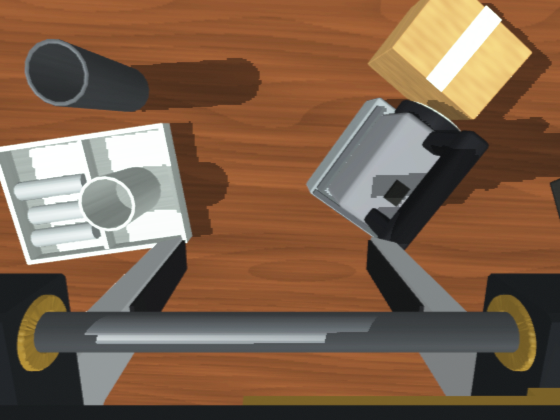

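The cup stands in the tray's empty half at (107,205). The lamp's handle bar runs from about (390,235) to (475,140), which puts the lamp's yaw near -35°. I'll go above it and turn.

```bash
python3 -m jog '[[[0.005,0.03,0],0,0],[[0.005,0.04,0],0,0],[[0.005,0.035,0],0,0],[[0.004,0.016,0],7,0],[[0,0,0],8,0],[[0,0,0],8,0],[[0,0,0],8,0],[[0,0,0],6,0]]';python3 -m jog '[[[0,0,0],0,0],[[0,0,0],0,0],[[0,0,0],0,0]]'; python3 -c "
from h import *
tool();im=look('wrist',dict(lamp_handle=.203,lamp=.06,dock=0))
cv2.imwrite('pics/w6.png',im[:,:,::-1]);tool()
"
```

```text
t: 12.9
eef_pos: [0.5309, -0.0059, 0.3104]
tool_rot: [-3.003, 0.922, 0.0]
force: [-0.2, -0.2, 0.7]
finger_gap: 0.0941
gripper_force: 0.0
t: 13.2
eef_pos: [0.5309, -0.0059, 0.3104]
tool_rot: [-3.007, 0.909, 0.0]
force: [0.3, -0.2, 1.1]
finger_gap: 0.0942
gripper_force: 0.0
t 13.2 p [ 0.5309 -0.0059  0.3104] yaw x -33.64 zt [-0.  0. -1.] F [ 0.3 -0.2  1.1] gap 0.0942 gf 0.0
lamp wrist 0.83 [277. 188.] [ 0.526 -0.003  0.06 ]
t 13.4 p [ 0.5309 -0.006   0.3104] yaw x -33.76 zt [-0.  0. -1.] F [ 0.2 -1.1  0.4] gap 0.094 gf 0.0
```

View pics/w6.png

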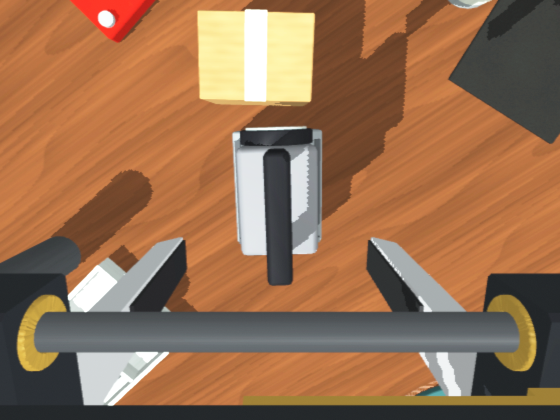

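The wrist view shows the handle bar running nearly straight up the picture, from (277,150) to (279.5,285), so the yaw is about 1° off.

```bash
python3 -c "
from h import *
a=onz('wrist',(277/560,150/420),.212);b=onz('wrist',(279.5/560,285/420),.212);print(a,b,(a+b)/2,np.linalg.norm(a-b));d=a-b;print(np.degrees(np.arctan2(d[1],d[0])))
go(np.r_[((a+b)/2)[:2],.205])"
```

```text
[ 0.57089472 -0.03324416  0.212     ] [0.48403336 0.02244147 0.212     ] [ 0.52746404 -0.00540135  0.212     ] 0.10317841242920724
-32.66338230869072
t 13.4 p [ 0.5309 -0.006   0.3104] yaw x -33.76 zt [-0.  0. -1.] F [ 0.2 -1.1  0.4] gap 0.094 gf 0.0
tool shift [-0.0032  0.0014  0.1054]
```

```bash
python3 -m jog '[[[-0.003,0.001,0.02],-1,0],[[0,0,0.035],0,40],[[0,0,0.03],0,80],[[0,0,0.015],0,110],[[0,0,0.008],0,140],[[0,0,0],0,165],[[0,0,0],0,180],[[0,0,0],0,190]]' 35; python3 -m jog '[[[0,0,0],0,200],[[0,0,0],0,210],[[0,0,0],0,220],[[0,0,0],0,220],[[0,0,0],0,220]]' 35
```

```text
t: 14.2
eef_pos: [0.5284, -0.0051, 0.2034]
tool_rot: [-3.013, 0.887, -0.002]
force: [-0.8, -0.4, 0.5]
finger_gap: 0.0413
gripper_force: 0.0
t: 14.7
eef_pos: [0.5279, -0.0051, 0.2027]
tool_rot: [-3.014, 0.887, -0.0]
force: [-2.0, 0.9, 5.6]
finger_gap: 0.0196
gripper_force: 35.0
```

```bash
python3 -m jog '[[[0,0,-0.003],0,220],[[0,0,-0.005],0,220],[[0,0,-0.008],0,220],[[0,0,-0.015],0,220],[[0,0,-0.025],0,220],[[0,0,-0.03],0,220],[[0,0,-0.03],0,220],[[0,0,-0.024],0,220]]' 40; python3 -c "
from h import *
p,M=tool();m=np.array([.479,-.350]);j=np.array([.804,-.064]);y=np.degrees(np.arctan2(*(j-m)[::-1]));print('lens yaw',y)
go([.479,-.350,.34])
save('side','d7')"
```

```text
t: 15.5
eef_pos: [0.5279, -0.0051, 0.3447]
tool_rot: [-3.013, 0.887, -0.002]
force: [-0.5, 0.1, -6.8]
finger_gap: 0.0197
gripper_force: 39.9
t 15.5 p [ 0.5279 -0.0051  0.3447] yaw x -32.8 zt [ 0.001  0.    -1.   ] F [-0.5  0.1 -6.8] gap 0.0197 gf 39.94913399219513
lens yaw 41.34777721969366
t 15.5 p [ 0.5279 -0.0051  0.3447] yaw x -32.8 zt [ 0.001  0.    -1.   ] F [-0.5  0.1 -6.8] gap 0.0197 gf 39.94913399219513
tool shift [0.1458 0.3164 0.0046]
```

View pics/d7.png

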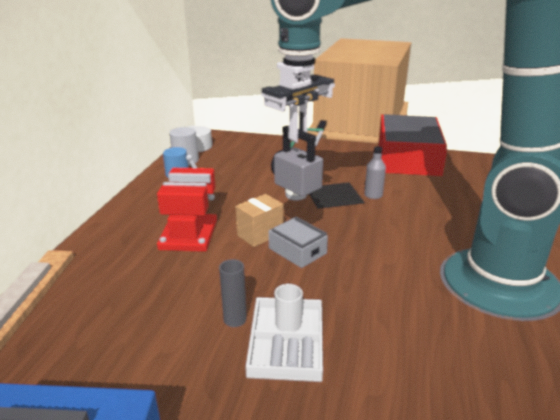

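The side view shows the lamp lifted and upright at (298,165), the carton undisturbed, and the cup standing in the tray at (288,308). I'll carry it over the mat and turn it.

```bash
python3 -m jog '[[[0.01,0.02,0],0,220],[[0.018,0.04,0],0,220],[[0.018,0.04,0],0,220],[[0.018,0.04,0],0,220],[[0.018,0.04,0],0,220],[[0.018,0.04,0],0,220],[[0.018,0.04,0],0,220],[[0.015,0.033,0],0,220]]'; python3 -m jog '[[[0.008,0.018,0],0,220],[[0.005,0.005,0],-4,220],[[0,0,0],-7,220],[[0,0,0],-8,220],[[0,0,0],-8,220],[[0,0,0],-8,220],[[0,0,0],-8,220],[[0,0,0],-8,220]]';  python3 -m jog '[[[0,0,0],-8,220],[[0,0,0],-8,220],[[0,0,0],-5,220],[[0,0,0],-2,220],[[0,0,0],0,220],[[0,0,0],0,220],[[0,0,0],0,220]]'; python3 -c "
from h import *
go([.479,-.350,.34]);im=look('wrist',dict(mat=0,lamp=.2,lamp_handle=.345,can=0,bottle=0,vise_jaws=.15));tool()
a=im;b=look('side',dict(mat=0,lamp=.2,lamp_handle=.345,vise_jaws=.15))
look('scene',dict(mat=0,lamp_handle=.345,can=0,bottle=0,vise_jaws=.15))
cv2.imwrite('pics/w8.png',cv2.resize(np.vstack([a,b]),(400,600))[:,:,::-1])
"
```

```text
t: 16.35
eef_pos: [0.4798, -0.3258, 0.3418]
tool_rot: [3.013, -0.889, -0.001]
force: [0.4, 0.7, -6.3]
finger_gap: 0.0197
gripper_force: 40.0
t: 17.15
eef_pos: [0.4792, -0.3497, 0.3417]
tool_rot: [-3.1, -0.506, 0.001]
force: [0.2, 0.7, -5.9]
finger_gap: 0.0195
gripper_force: 40.0
t: 17.85
eef_pos: [0.4793, -0.3498, 0.3422]
tool_rot: [-2.941, -1.104, 0.0]
force: [-0.0, -0.2, -7.0]
finger_gap: 0.0197
gripper_force: 40.0
t 17.85 p [ 0.4793 -0.3498  0.3422] yaw x 41.13 zt [-0.  0. -1.] F [-0.  -0.2 -7. ] gap 0.0197 gf 39.97934103012085
tool shift [-0.0004 -0.      0.0022]
lamp_handle wrist 0.63 [275. 270.] [ 0.479 -0.35   0.345]
can wrist 0.96 [321.  88.] [ 0.602 -0.321  0.   ]
t 18.2 p [ 0.4794 -0.3498  0.3424] yaw x 41.19 zt [-0.  0. -1.] F [-0.1 -0.  -5.9] gap 0.0198 gf 39.97926950454712
mat side 0.89 [334. 196.] [ 0.477 -0.346  0.   ]
lamp_handle side 0.61 [338.  92.] [ 0.486 -0.369  0.345]
vise_jaws side 0.6 [210. 180.] [ 0.802 -0.078  0.15 ]
mat scene 0.56 [240. 170.] [ 0.475 -0.362  0.   ]
lamp_handle scene 0.58 [233.  89.] [ 0.487 -0.347  0.345]
bottle scene 0.95 [261. 153.] [ 0.356 -0.392  0.   ]
vise_jaws scene 0.74 [196. 238.] [ 0.799 -0.067  0.15 ]
```

View pics/w8.png

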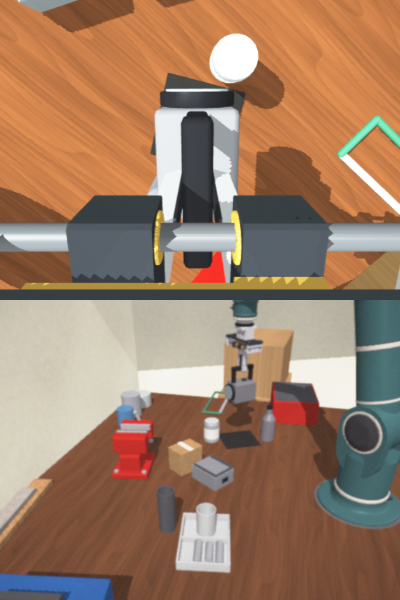

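The lamp hangs upright over the mat with its lens pointing up-picture towards the vise. The can at (234,58) in the wrist half clears the bezel by about 15 mm. I'll lower it, creeping at the end.

```bash
python3 -m jog '[[[-0.002,0,0.015],0,220],[[0,0,0.03],0,220],[[0,0,0.04],0,220],[[0,0,0.04],0,220],[[0,0,0.03],0,220],[[0,0,0.015],0,220],[[0,0,0.008],0,220],[[0,0,0.004],0,220]]'; python3 -m jog '[[[0,0,0.003],0,220],[[0,0,0.002],0,220],[[0,0,0.002],0,220],[[0,0,0.001],0,220],[[0,0,0],0,220]]'
```

```text
t: 19.55
eef_pos: [0.4783, -0.3514, 0.1608]
tool_rot: [2.94, 1.105, 0.001]
force: [-0.2, 0.3, -6.9]
finger_gap: 0.0195
gripper_force: 40.0
t: 20.05
eef_pos: [0.4779, -0.3512, 0.1526]
tool_rot: [2.941, 1.105, 0.0]
force: [-0.4, -0.4, -5.9]
finger_gap: 0.0198
gripper_force: 40.0
```

```bash
python3 -m jog '[[[0,0,0.001],0,220],[[0,0,0.001],0,220],[[0,0,0.0005],0,220],[[0,0,0.0005],0,220],[[0,0,0],0,220]]'; python3 -m jog '[[[0,0,0.0005],0,220],[[0,0,0.0005],0,220],[[0,0,0],0,220]]'
```

```text
t: 20.55
eef_pos: [0.4779, -0.3511, 0.1493]
tool_rot: [-2.941, -1.105, 0.0]
force: [0.6, 0.6, -6.7]
finger_gap: 0.0195
gripper_force: 40.0
t: 20.85
eef_pos: [0.4779, -0.3513, 0.1489]
tool_rot: [2.94, 1.105, 0.0]
force: [-3.5, 0.9, 3.6]
finger_gap: 0.0197
gripper_force: 40.0
```

```bash
python3 -m jog '[[[0,0,0],0,195],[[0,0,0],0,180],[[0,0,0],0,150],[[0,0,0],0,120],[[0,0,0],0,100],[[0,0,-0.02],0,90],[[0,0,-0.04],0,90],[[0,0,-0.045],0,90]]'; python3 -m jog '[[[0,0,-0.045],0,90],[[0,0,-0.045],0,90],[[0,0,-0.02],0,90],[[0,0,0],0,90],[[0,0,0],0,90],[[0,0,0],0,90]]';  python3 -c "
from h import *
tool();a=look('wrist',dict(lamp_handle=.149,lamp=.006,mat=0,can=0,bottle=0,vise_jaws=.15))
b=look('scene',dict(lamp_handle=.149,lamp=.006,cup=.005,can=0,bottle=0,pipe=0,carton=0))
cv2.imwrite('pics/w9.png',cv2.resize(np.vstack([a,b]),(400,600))[:,:,::-1])
"
```

```text
t: 21.65
eef_pos: [0.4773, -0.3507, 0.2539]
tool_rot: [-2.939, -1.105, 0.002]
force: [0.5, -0.2, 0.0]
finger_gap: 0.0607
gripper_force: 0.0
t: 22.25
eef_pos: [0.4775, -0.351, 0.3621]
tool_rot: [-2.939, -1.105, 0.002]
force: [0.2, 0.6, -1.5]
finger_gap: 0.061
gripper_force: 0.0
t 22.25 p [ 0.4775 -0.351   0.3621] yaw x 41.19 zt [-0.002  0.001 -1.   ] F [ 0.2  0.6 -1.5] gap 0.061 gf 0.0
lamp_handle wrist 0.84 [275. 187.] [ 0.478 -0.349  0.149]
lamp wrist 0.83 [276. 175.] [ 0.473 -0.354  0.006]
can wrist 0.74 [319.  86.] [ 0.604 -0.319  0.   ]
bottle wrist 0.87 [240. 248.] [ 0.352 -0.387  0.   ]
lamp_handle scene 0.8 [236. 142.] [ 0.49  -0.346  0.149]
lamp scene 0.97 [240. 172.] [ 0.485 -0.344  0.006]
cup scene 0.67 [366. 299.] [0.486 0.293 0.005]
can scene 0.24 [239. 141.] [ 0.384 -0.506  0.   ]
bottle scene 0.6 [262. 154.] [ 0.356 -0.388  0.   ]
pipe scene 0.57 [341. 323.] [0.59  0.304 0.   ]
carton scene 0.65 [246. 243.] [ 0.643 -0.071  0.   ]
```

View pics/w9.png

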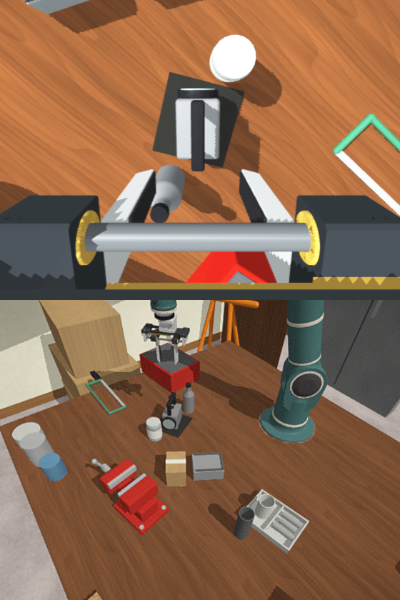

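The lamp stands upright near the mat's middle at (197,125) in the wrist half, its lens towards the vise. The can, bottle, pipe and carton are in place, and the cup is in the tray. I'm handing in.

```bash
python3 -c "
from workcell import finish_job
print(finish_job())"
```

```text
the job is handed in; nothing more can be done
None
```

The cup stands in the tray's empty half and the handlamp stands upright mid-mat, lens aimed at the vise jaws; I saw no bystander disturbed, and the job was handed in at about 23 s with no verdict returned.

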